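# Hold the egg basket ready over the egg steamer

## Task

The eggs are going to be steamed: swing the wire basket's handle up until it rests in its catch while the basket still stands on the worktop, then lift the basket by the handle's black sleeve and carry it over the spice jars to the electric steamer without touching the steamer or disturbing the jars and the salt shaker. The steamer is not hot yet, so do not lower the basket in: finish while still holding it by the sleeve, level, motionless and centred with its underside about two centimetres above the steamer's top, its two hanging pins lined up over the slots in the steamer's side grips, and all three eggs still in it.

Things in the scene. Friction and masses are not known exactly. Their poses are not given: they have to be found in the camera images.
- basket: loose round steel wire egg basket, 120 mm wide, 64 high, 0.3 kg plus 0.17 kg eggs. Origin: centre of underside; z up, y along the handle's hinge line, which runs 58 mm above the underside over the centre. On it 8 mm thick hanging pins with 11 mm ball ends stick out both sides to y = +-93 mm. The folded handle lies over the -x side. A half turn of the basket makes no difference.
- handle (a joint): angle of the basket's U-shaped wire handle about the hinge line, rad: 0 = folded level, sticking out over the basket's -x side; grows as it swings up; 1.57 = upright, home against the stop of its catch. Somewhat stiff hinge (0.06 N m, 0.75 N at the grip): the handle stays where it is left.
- handle_grip (a point): middle of the handle's black sleeve, a round bar 15 mm thick, 76 mm long along the basket's y, that turns easily on the wire, so the basket hangs level from it; 80 mm from the hinge line. In the basket's frame: x = -80 cos(angle), y = 0, z = 58 + 80 sin(angle) mm. The wire legs run from the sleeve's ends to the hinge, 69.5 mm either side of the middle.
- sleeve: the black sleeve itself, where the handle is to be held; origin at handle_grip, its y along the bar (its x and z turn with the sleeve and mean nothing)
- steamer: electric egg steamer, fixed, open: black base 168 mm across with grey dial on its -x side, round steel well 152 mm across outside, 144 inside, rim 91 mm high. On its +y and -y sides black side grips, out to 100 mm from the centre, each with two prongs rising to 100 mm and a slot 26 mm wide between them for a basket pin. Both sides alike. Origin: centre of its underside, on the worktop.
- steamer_top (a point): centre of the steamer's mouth, at the height of its highest parts (tops of the prongs), 100 mm above the worktop; axes as the steamer's: z up, slots along y. Fixed room, for the arm to keep clear of: a wall cabinet hangs over the back of the worktop from 0.62 m above it upward, its front (handle) at world x = 0.54, y from -0.23 to 0.31; the dryer's side stands at the left edge of the worktop
- egg_1: brown hen's egg, loose in the basket, 56 mm long, 43 mm thick; origin under its middle when lying as at the start
- egg_2: as egg_1
- egg_3: as egg_1
- jar_red: spice jar with a red cap, 45 mm across, 106 mm tall, loose, standing between basket and steamer; origin: centre of its underside
- jar_green: spice jar with green label and black cap, 44 mm across, 96 mm tall, loose, standing between basket and steamer; origin: centre of its underside
- salt: glass salt shaker with grey top, 44 mm across, 90 mm tall, loose, standing near the worktop's front edge; origin: centre of its underside
There are look-alikes about, which are no part of the job. Leave any turquoise look-alike of the jar_green alone.

How it is judged:
By the outcome, as a careful person would: the job done as asked, in the order asked, and still so for the second after the job is handed in, while the arm keeps its last pose, push and grip.
It also fails if it takes over 51 s, if anything falls off the work surface, if the arm or the gripper's body presses on something with over 40 N, if the wrist force passes 120 N, or if a joint passes its speed limit or range.

## Robot

A 7-joint arm with a two-finger parallel gripper is mounted at the origin on a cart in front of the work surface, level with it; the furniture and walls round the work are solid. World frame = base frame: x ahead of the robot, y to its left, z up, the work surface at z = 0. Lengths are in m, angles in rad, forces in N, time in s.
With the tool pointing down it reaches from about 0.425 to 0.975 m from the base axis. Payload 16.7 kg.
Tool frame: the origin (TCP) lies at the centre of the arm's flange, where the gripper is bolted on; the fingertips stand 173 mm ahead of it and the grasp point (between the pads) lies 155 mm ahead of it; z points along the fingers, y is the line along which they close (so a half turn about z gives the same grasp; the last joint's range is limited). The gripper opens to 85 mm and grips with 20 to 120 N. Pads are 22 mm wide; open, the fingers measure 114 mm over their backs; the gripper's body (76 mm by 85 mm) begins 54 mm behind the grasp point. The pads swing forward as they close: fully open they stand 13 mm farther back than shut.
Start: joints at [0.982, 0.426, 0.074, 1.606, -0.034, 1.111, -0.067], TCP at [0.287, -0.611, 0.405] pointing down, gripper open.
Joint ranges: [-2.85, 2.85], [-0.5, 2.14], [-1.23, 1.37], [0.21, 2.46], [-1.02, 4.16], [0.16, 2.05], [-2.73, 2.73]. Speed limits (rad/s): [1.89, 1.89, 2.39, 2.39, 3.01, 3.01, 3.01].

## Interface

Orientations are given as a 3x3 rotation matrix whose columns are the frame's x, y, z axes.
In Python, from plant import bot gives the robot as it stands.
- The arm moves only by the tool step_arm, never from a script. Its argument "rows" is a list of rows, each a list of 7 numbers: the turn, a rotation vector about the tool's x, y, z in rad, then the shift along the tool's x, y, z in m, then the opening, from 0 (shut) to 1 (fully open). In form: [[ax, ay, az, x, y, z, fingers], ...]. A call has 1 to 10 rows; each row is the pose to reach, as a shift and turn from the pose commanded when the call began, along the tool's axes at that moment; what a row does not reach only later rows make up. A row lasts 1/10 s, in which the tool goes at most 50 mm and 8.59 degrees, less where a joint would pass 70% of its speed; a pose out of reach is approached as far as the arm can. A call with a gripper value outside its range is refused whole. The fingers move at their own pace and stop on an object; the grip force is fixed at half the most. Time passes only in rows, so rows that repeat a pose let the fingers close. It gives the time, the measured TCP pose, the force, the opening and the grip force at its end, in the units of the state.
- bot.read_state(): the state, without advancing time (a new reading comes with each control period).
- bot.capture(name): name is "side" or "top"; returns a dict with "pixels" (420x560x3 uint8, red, green, blue), "range_z" (420x560 float32, m along the optical axis (not along the pixel's ray), 0 where there is no reading), "camera_matrix" (3x3 intrinsics, pixels), "eye" and "orientation" of the camera in the world. Camera axes: x right, y up, looking along -z (the intrinsics and any distortion apply to the point x, -y, -z); pixel columns grow to the right and rows downward; lengths in m; the calibration is good to about 2 mm. A picture is of the moment at which its call begins.
- bot.job_done(): hands the job in; it is judged then, once.
The state is a dict: "clock": time; "joint_pos": joint angles; "joint_vel": joint speeds; "tau": joint torques, N m; "tool_pos": TCP position; "tcp_rot": TCP orientation; "wrist_force": force on the tool from outside, world axes, zero at the start; "torque": the same for the moment, N m; "grip_width": finger opening in m; "grip_force": force on a finger pad.
Only numpy, scipy, OpenCV 4.12 (cv2) and the standard library are available. Lean on these libraries where they do the work, as an engineer would, in place of code of your own. Each camera call takes 0.05 s, during which the arm holds its last target. There are 200 camera calls.

## Working session

There is one attempt and no reset: what is moved stays moved. The work goes in short steps, Python scripts to look and compute and a tool call to move; the robot and the scene stay as the last step left them, time stands still between calls to the robot, and variables do not carry over. Pictures are saved under pics/ and viewed, at most 10 in all, crops included, and the job is handed in when it is done.

Besides the shell and the picture viewer there is one more tool, called after "Emit:" as name(argument=value, ...), one argument or row to a line, values as JSON. step_arm: Moves the arm, as the interface text tells. Its arguments: {"type":"object","properties":{"rows":{"type":"array"}},"required":["rows"]}

```bash
ls; mkdir -p pics
cat > h.py <<'E'
import numpy as np, cv2, pickle
from plant import bot
np.set_printoptions(precision=4,suppress=True)
def cap(n,tag):
    c=bot.capture(n); pickle.dump(c,open(f'pics/{tag}.pkl','wb'))
    cv2.imwrite(f'pics/{tag}.png',c['pixels'][:,:,::-1]); return c
def load(tag): return pickle.load(open(f'pics/{tag}.pkl','rb'))
def cloud(c):
    K=np.array(c['camera_matrix']);z=c['range_z'].astype(float)
    v,u=np.mgrid[:z.shape[0],:z.shape[1]]
    p=np.stack([(u-K[0,2])/K[0,0]*z,-(v-K[1,2])/K[1,1]*z,-z],-1)
    P=p@np.array(c['orientation']).T+np.array(c['eye']); P[z==0]=np.nan; return P
def onplane(c,u,v,h):
    K=np.array(c['camera_matrix']); d=np.array(c['orientation'])@np.array([(u-K[0,2])/K[0,0],-(v-K[1,2])/K[1,1],-1]); e=np.array(c['eye'])
    return e+d*(h-e[2])/d[2]
E
python3 - <<'E'
from h import *
for n in('top','side'):
    c=cap(n,n+'0'); print(n,c.keys(),c['eye'],c['orientation'],c['camera_matrix'])
s=bot.read_state(); print(s)
a=cv2.imread('pics/top0.png');b=cv2.imread('pics/side0.png')
E
```

```text
pics
top dict_keys(['pixels', 'range_z', 'camera_matrix', 'eye', 'orientation']) [0.3763 0.0285 0.9264] [[-0.0069  0.9908 -0.1348]
 [-0.9995 -0.011  -0.0296]
 [-0.0308  0.1345  0.9904]] [[424.492    0.     279.1897]
 [  0.     424.492  206.7333]
 [  0.       0.       1.    ]]
side dict_keys(['pixels', 'range_z', 'camera_matrix', 'eye', 'orientation']) [ 0.4763 -0.7434  0.6458] [[ 0.9992  0.0222 -0.0324]
 [-0.0393  0.56   -0.8275]
 [-0.0003  0.8282  0.5605]] [[467.2414   0.     279.7936]
 [  0.     467.2414 207.2268]
 [  0.       0.       1.    ]]
{'clock': 0.1, 'joint_pos': array([ 0.9815,  0.4267,  0.0739,  1.6066, -0.0341,  1.1108, -0.0671]), 'joint_vel': array([-0.0003, -0.0012, -0.0001, -0.0024,  0.0002,  0.0013,  0.0011]), 'tau': array([  0.0084, -95.1537,   3.7713, -46.4412,   0.0197,   0.0064,
         0.0001]), 'tool_pos': array([ 0.2873, -0.6106,  0.4041]), 'tcp_rot': array([[ 0.9049,  0.4257, -0.0006],
       [ 0.4257, -0.9049,  0.0011],
       [-0.0001, -0.0012, -1.    ]]), 'wrist_force': array([-0.4112, -0.2231, -0.3215]), 'torque': array([-0.027 ,  0.0327,  0.0046]), 'grip_force': 0.0, 'grip_width': 0.0853998756627292}
```

View pics/top0.png

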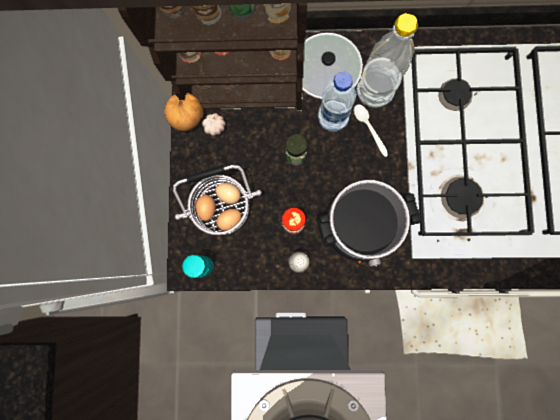

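View pics/side0.png

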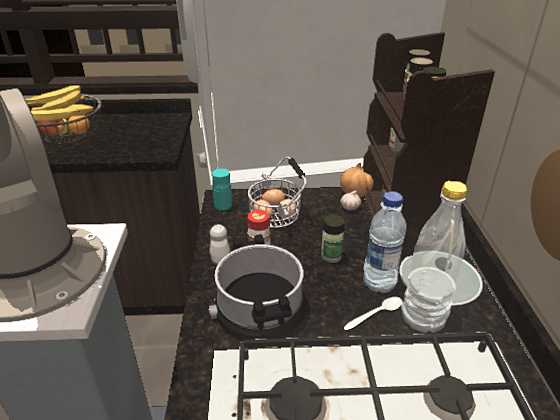

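The top view shows the basket at (219,204), with its handle over the far side (sleeve ~(207,174)). The red jar is at (293,219), the green jar (296,149), the salt (298,262) and the steamer (368,219). The only look-alike is the turquoise jar at (196,266). For the jar_green I choose (296,149), with green label and black cap. The basket and the steamer have no rivals, apart from the fruit basket in the far background of the side view.

Run:
```python
from h import *
a=cv2.imread('pics/top0.png')
b=cv2.resize(a[150:250,165:275],None,fx=7,fy=5.9*7/5.9*0.85,interpolation=cv2.INTER_CUBIC)
b=cv2.resize(a[155:245,165:285],(800,600),interpolation=cv2.INTER_CUBIC); cv2.imwrite('pics/cb.png',b)
b=cv2.resize(a[175:265,310:430],(800,600),interpolation=cv2.INTER_CUBIC); cv2.imwrite('pics/cs.png',b)
c=load('top0');P=cloud(c)
for n,u,v in(('red',293,219),('green',296,149),('salt',298,262),('turq',196,266),('egg',228,192),('well',368,219)): print(n,np.nanmedian(P[v-2:v+3,u-2:u+3].reshape(-1,3),0))
```

```text
red [0.4634 0.0264 0.1079]
green [0.606  0.0188 0.0964]
salt [0.3809 0.0176 0.0897]
turq [0.3745 0.2164 0.0967]
egg [0.5285 0.1627 0.0469]
well [ 0.4705 -0.1324  0.0273]
```

View pics/cb.png

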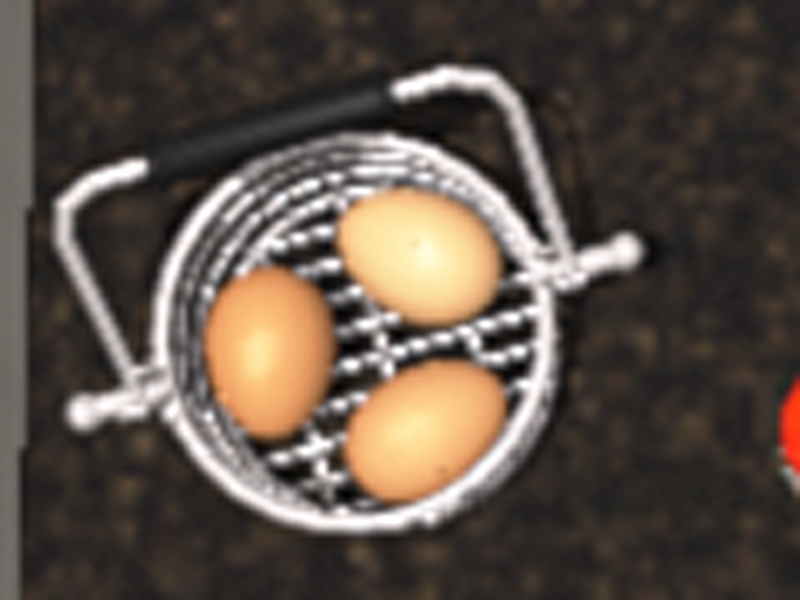

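View pics/cs.png

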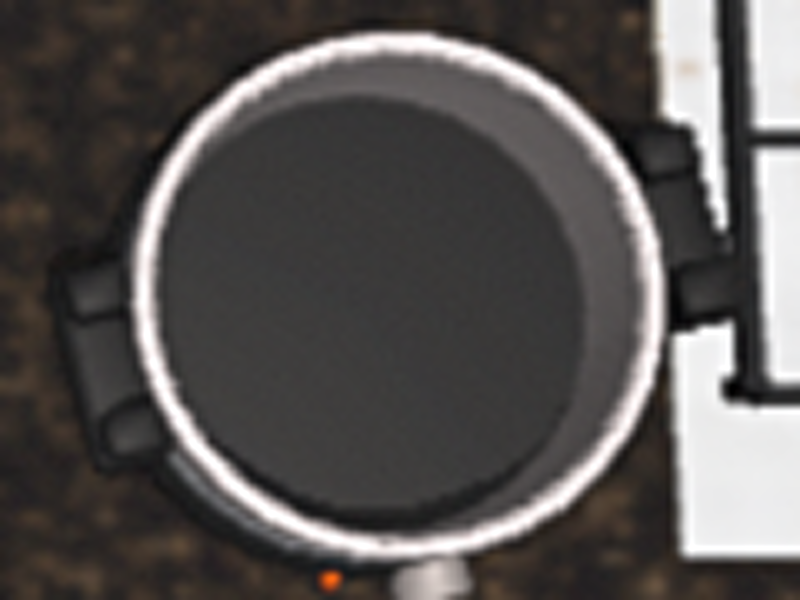

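The basket crop shows the pin balls at (82,412) and (627,250), and the sleeve's ends at (150,160) and (393,98). The handle already looks partly raised. The steamer crop shows the rim centred at about (400,295), left prongs at (97,290) and (135,430), and right prongs at (665,155) and (705,290).

Run:
```python
from h import *
c=load('top0');P=cloud(c)
k=1/6.6667
B=lambda x,y:(165+x*k-.43,155+y*k-.43); S=lambda x,y:(310+x*k-.43,175+y*k-.43)
p1=onplane(c,*B(82,412),.058);p2=onplane(c,*B(627,250),.058)
print('pins',p1,p2,np.linalg.norm(p1-p2),'ctr',(p1+p2)/2); y=(p1-p2)/np.linalg.norm(p1-p2); ctr=(p1+p2)/2
print('y axis',y,'yaw',np.degrees(np.arctan2(-y[0],y[1])))
xx=np.array([y[1],-y[0],0]) 
us,vs=B(271,129); us,vs=int(round(us)),int(round(vs))
print('sleeve depth',P[vs-1:vs+2,us-1:us+2].reshape(-1,3))
for h in(.07,.09,.1,.11,.12,.13):
    q=onplane(c,*B(271,129),h); d=q-ctr; print(h,q,'x',d@xx,'y',d@y,'r',np.hypot(d@xx,h-.058))
# rim fit
rim=[(onplane(c,*S(x,yy),.091)) for x,yy in((400,40),(658,295),(400,550),(143,295),(217,113),(583,113),(217,477),(583,477))]
A=np.array(rim); M=np.c_[2*A[:,:2],np.ones(len(A))]; s=np.linalg.lstsq(M,(A[:,:2]**2).sum(1),rcond=None)[0]
print('rim c',s[:2],'r',np.sqrt(s[2]+s[:2]@s[:2]))
L=[onplane(c,*S(*q),.1) for q in((97,290),(135,430),(665,155),(705,290))]
for l in L: print(l)
a=(L[0]+L[1])/2;b=(L[2]+L[3])/2;print('slots',a,b,np.linalg.norm(a-b),(a+b)/2,'yaw',np.degrees(np.arctan2(-(a-b)[0],(a-b)[1])))
# side view sleeve cloud & rim
c2=load('side0');P2=cloud(c2)
m=(np.linalg.norm(P2[...,:2]-ctr[:2],axis=-1)<.12)&(P2[...,2]>.08)&(c2['pixels'].max(-1)<60)
Q=P2[m];print('side sleeve',len(Q),np.median(Q,0),Q.min(0),Q.max(0))
m=(np.linalg.norm(P2[...,:2]-s[:2],axis=-1)<.13)&(P2[...,2]>.087)&(P2[...,2]<.105)
Q=P2[m];print('steamer side',len(Q),Q.min(0),Q.max(0))
```

```text
pins [0.4767 0.267  0.058 ] [0.5257 0.0971 0.058 ] 0.17688741848484804 ctr [0.5012 0.182  0.058 ]
y axis [-0.2773  0.9608  0.    ] yaw 16.09870989773408
sleeve depth [[0.5533 0.1981 0.1236]
 [0.553  0.1959 0.1247]
 [0.5525 0.1936 0.1267]
 [0.5511 0.1979 0.1246]
 [0.5508 0.1957 0.1257]
 [0.5515 0.1945 0.1222]
 [0.5488 0.1976 0.1258]
 [0.5494 0.1962 0.1231]
 [0.5493 0.1941 0.1236]]
0.07 [0.5631 0.2069 0.07  ] x 0.06635646388753269 y 0.006672315641182938 r 0.06743278356747132
0.09 [0.5588 0.2027 0.09  ] x 0.06100988840363788 y 0.003880843759505401 r 0.06889271719873115
0.1 [0.5566 0.2006 0.1   ] x 0.05833660066169048 y 0.0024851078186666612 r 0.07188295331134877
0.11 [0.5544 0.1985 0.11  ] x 0.05566331291974316 y 0.0010893718778278347 r 0.0761735151164842
0.12 [0.5522 0.1964 0.12  ] x 0.05299002517779575 y -0.00030636406301096027 r 0.08155944315861546
0.13 [0.55   0.1944 0.13  ] x 0.050316737435848344 y -0.0017021000038497571 r 0.08783947897265844
rim c [ 0.465 -0.124] r 0.07584336097415649
[ 0.4655 -0.0343  0.1   ]
[ 0.4244 -0.0445  0.1   ]
[ 0.5035 -0.2011  0.1   ]
[ 0.4637 -0.2107  0.1   ]
slots [ 0.445  -0.0394  0.1   ] [ 0.4836 -0.2059  0.1   ] 0.17088491224907337 [ 0.4643 -0.1226  0.1   ] yaw 13.067994206633282
side sleeve 110 [0.5498 0.1894 0.1238] [0.3937 0.1561 0.0905] [0.5659 0.2306 0.1282]
steamer side 1255 [ 0.3848 -0.2258  0.087 ] [0.5401 0.0058 0.1049]
```

```bash
cat >> h.py <<'E'
from scipy.spatial.transform import Rotation as R
def goto(p,yawdeg,ref=None):
    "p: grasp-point target; tool y axis at yawdeg, tool down. prints tool-frame turn and shift"
    s=ref or bot.read_state(); R0=np.array(s['tcp_rot']); a=np.radians(yawdeg)
    y=np.array([np.cos(a),np.sin(a),0]); z=np.array([0,0,-1.]); x=np.cross(y,z); Rt=np.c_[x,y,z]
    t=np.array(p)+[0,0,.155]
    print('turn',R.from_matrix(R0.T@Rt).as_rotvec(),'shift',R0.T@(t-s['tool_pos']),'pos',s['tool_pos'],'F',s['wrist_force'],'w',s['grip_width'],s['grip_force'],'t',s['clock'],'j',s['joint_pos'])
E
python3 -c "
from h import *
goto((.5526,.1968,.200),16.1)"
```

```text
turn [-0.0011 -0.0008 -1.4121] shift [ 0.5838 -0.6176  0.0498] pos [ 0.2873 -0.6106  0.4041] F [-0.4112 -0.2231 -0.3215] w 0.0853998756627292 0.0 t 0.1 j [ 0.9815  0.4267  0.0739  1.6066 -0.0341  1.1108 -0.0671]
```

Emit:
step_arm(
  rows=[
    [-0.001, -0.001, -1.412, 0.584, -0.618, 0.0, 1.0],
    [-0.001, -0.001, -1.412, 0.584, -0.618, 0.0, 0.6],
    [-0.001, -0.001, -1.412, 0.584, -0.618, 0.0, 0.6],
    [-0.001, -0.001, -1.412, 0.584, -0.618, 0.0, 0.6],
    [-0.001, -0.001, -1.412, 0.584, -0.618, 0.0, 0.6],
    [-0.001, -0.001, -1.412, 0.584, -0.618, 0.0, 0.6],
    [-0.001, -0.001, -1.412, 0.584, -0.618, 0.0, 0.6],
    [-0.001, -0.001, -1.412, 0.584, -0.618, 0.0, 0.6],
    [-0.001, -0.001, -1.412, 0.584, -0.618, 0.0, 0.6],
    [-0.001, -0.001, -1.412, 0.584, -0.618, 0.0, 0.6],
  ],
)

```text
clock: 1.1
tool_pos: [0.4434, -0.1338, 0.4048]
tcp_rot: [[-0.283, 0.959, 0.001], [0.959, 0.283, -0.001], [-0.002, 0.0, -1.0]]
wrist_force: [1.4, 0.1, -0.8]
grip_width: 0.0512
grip_force: 0.0
```

```bash
python3 -c "
from h import *
goto((.5526,.1968,.200),16.1)"
```

```text
turn [0.0001 0.0016 0.0057] shift [0.2863 0.1982 0.0494] pos [ 0.4434 -0.1338  0.4048] F [ 1.4215  0.132  -0.8323] w 0.0512088828535224 0.0 t 1.1 j [ 0.5599  0.1019 -0.4297  2.041   0.0518  1.0077  0.3912]
```

Emit:
step_arm(
  rows=[
    [0, 0.002, 0.006, 0.286, 0.198, 0.0, 0.6],
    [0, 0.002, 0.006, 0.286, 0.198, 0.0, 0.6],
    [0, 0.002, 0.006, 0.286, 0.198, 0.0, 0.6],
    [0, 0.002, 0.006, 0.286, 0.198, 0.0, 0.6],
    [0, 0.002, 0.006, 0.286, 0.198, 0.0, 0.6],
    [0, 0.002, 0.006, 0.286, 0.198, 0.04, 0.6],
    [0, 0.002, 0.006, 0.286, 0.198, 0.05, 0.6],
    [0, 0.002, 0.006, 0.286, 0.198, 0.05, 0.6],
    [0, 0.002, 0.006, 0.286, 0.198, 0.05, 0.6],
    [0, 0.002, 0.006, 0.286, 0.198, 0.05, 0.6],
  ],
)

```text
clock: 2.1
tool_pos: [0.5544, 0.1929, 0.3545]
tcp_rot: [[-0.271, 0.963, -0.0], [0.963, 0.271, 0.0], [0.0, -0.0, -1.0]]
wrist_force: [0.6, -0.9, -0.2]
grip_width: 0.051
grip_force: 0.0
```

```bash
python3 -c "
from h import *
goto((.5526,.1968,.117),16.1)
a=cap('top','top1')['pixels'][:,:,::-1];b=cap('side','side1')['pixels'][:,:,::-1]
o=np.hstack([cv2.resize(a[120:260,150:290],(400,400)),cv2.resize(b[130:250,230:350],(400,400))]);cv2.imwrite('pics/v1.png',o)"
```

```text
turn [-0.0004 -0.0003 -0.0067] shift [ 0.0042 -0.0006  0.0825] pos [0.5544 0.1929 0.3545] F [ 0.5757 -0.8515 -0.1899] w 0.05101259496327845 0.0 t 2.1 j [ 0.0359  0.3954 -0.6026  1.8277  0.2622  0.9989 -0.3998]
```

View pics/v1.png

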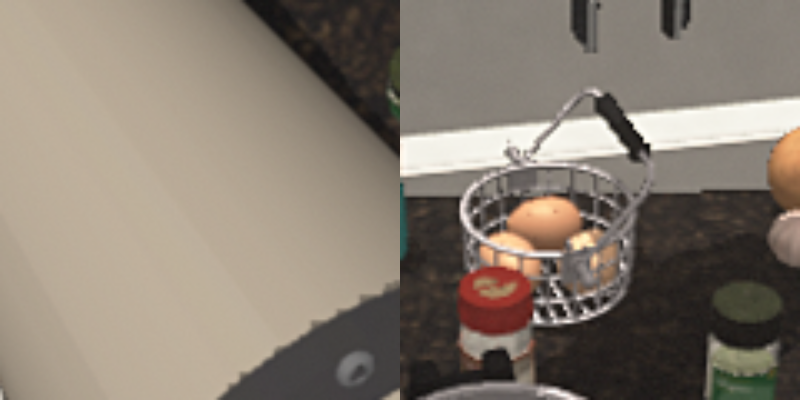

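The side half shows the fingers (crop x 585 and 675) straddling the sleeve (~622,127). The top camera is blocked by the arm. I'll descend next.

Emit:
step_arm(
  rows=[
    [0, 0, -0.007, 0.004, -0.001, 0.02, 0.6],
    [0, 0, -0.007, 0.004, -0.001, 0.05, 0.6],
    [0, 0, -0.007, 0.004, -0.001, 0.07, 0.6],
    [0, 0, -0.007, 0.004, -0.001, 0.082, 0.6],
    [0, 0, -0.007, 0.004, -0.001, 0.082, 0.6],
    [0, 0, -0.007, 0.004, -0.001, 0.082, 0.6],
  ],
)

```text
clock: 2.8
tool_pos: [0.5527, 0.1972, 0.2734]
tcp_rot: [[-0.278, 0.961, 0.001], [0.961, 0.278, 0.001], [0.001, 0.001, -1.0]]
wrist_force: [-0.3, 0.0, 0.1]
grip_width: 0.0514
grip_force: 0.0
```

```bash
python3 -c "
from h import *
goto((.5012,.182,.138),16.1)
b=cap('side','side2')['pixels'][:,:,::-1]
cv2.imwrite('pics/v2.png',cv2.resize(b[130:250,210:370],(800,600)))"
```

```text
turn [ 0.0012 -0.0006  0.0002] shift [-0.0003 -0.0536 -0.0196] pos [0.5527 0.1972 0.2734] F [-0.304   0.0442  0.0526] w 0.05140185272668223 0.0 t 2.8 j [-0.0076  0.4924 -0.5667  1.8915  0.343   0.8536 -0.4676]
```

View pics/v2.png

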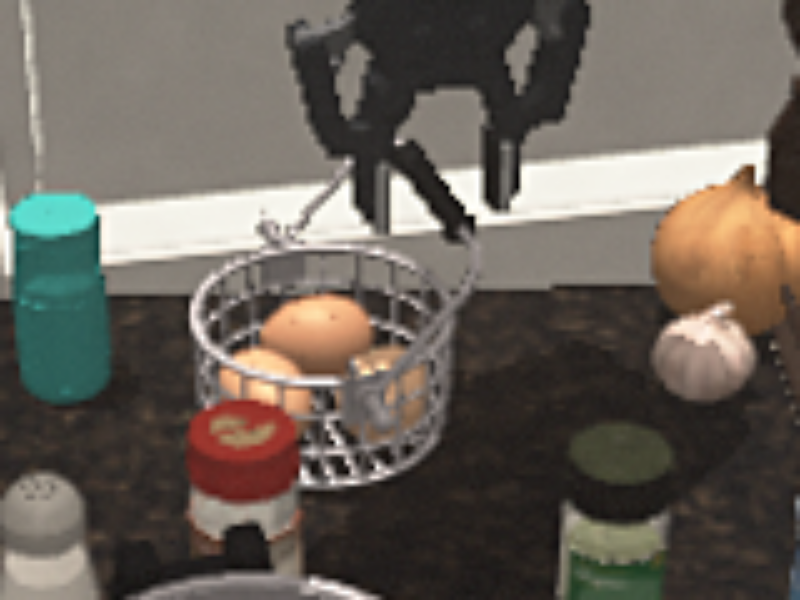

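Fingers straddle the sleeve (435,190) on both sides, clear of the basket. I'll narrow the gap and push with the far finger.

Emit:
step_arm(
  rows=[
    [0, 0, 0, 0, 0, 0, 0.35],
    [0, 0, 0, 0, 0, 0, 0.35],
    [0, 0, 0, 0, -0.006, -0.003, 0.35],
    [0, 0, 0, 0, -0.012, -0.007, 0.35],
    [0, 0, 0, 0, -0.018, -0.011, 0.35],
    [0, 0, 0, 0, -0.024, -0.014, 0.35],
    [0, 0, 0, 0, -0.03, -0.016, 0.35],
    [0, 0, 0, 0, -0.036, -0.018, 0.35],
    [0, 0, 0, 0, -0.042, -0.019, 0.35],
    [0, 0, 0, 0, -0.048, -0.02, 0.35],
  ],
)

```text
clock: 3.85
tool_pos: [0.5056, 0.1839, 0.2923]
tcp_rot: [[-0.278, 0.961, -0.0], [0.961, 0.278, 0.001], [0.001, -0.0, -1.0]]
wrist_force: [0.9, 0.4, 1.1]
grip_width: 0.0298
grip_force: 0.6
```

Emit:
step_arm(
  rows=[
    [0, 0, 0, 0, -0.004, 0, 0.35],
    [0, 0, 0, 0, -0.007, 0, 0.35],
    [0, 0, 0, 0, -0.01, 0, 0.35],
    [0, 0, 0, 0, -0.01, 0, 0.35],
  ],
)

```text
clock: 4.25
tool_pos: [0.4963, 0.1813, 0.2923]
tcp_rot: [[-0.278, 0.961, -0.001], [0.961, 0.278, 0.001], [0.001, -0.0, -1.0]]
wrist_force: [0.6, -0.7, -0.3]
grip_width: 0.03
grip_force: 0.0
```

```bash
python3 -c "
from h import *
goto((.5012,.182,.138),16.1)
b=cap('side','side3')['pixels'][:,:,::-1]
cv2.imwrite('pics/v3.png',cv2.resize(b[130:250,210:370],(800,600)))
c=load('side3');P=cloud(c)
"
```

```text
turn [-0.0003 -0.0006  0.001 ] shift [-0.0007  0.0049 -0.0007] pos [0.4963 0.1813 0.2923] F [ 0.6464 -0.6935 -0.2887] w 0.029964927361032654 0.0 t 4.25 j [ 0.0309  0.3861 -0.6044  2.0065  0.2921  0.8341 -0.4557]
```

View pics/v3.png

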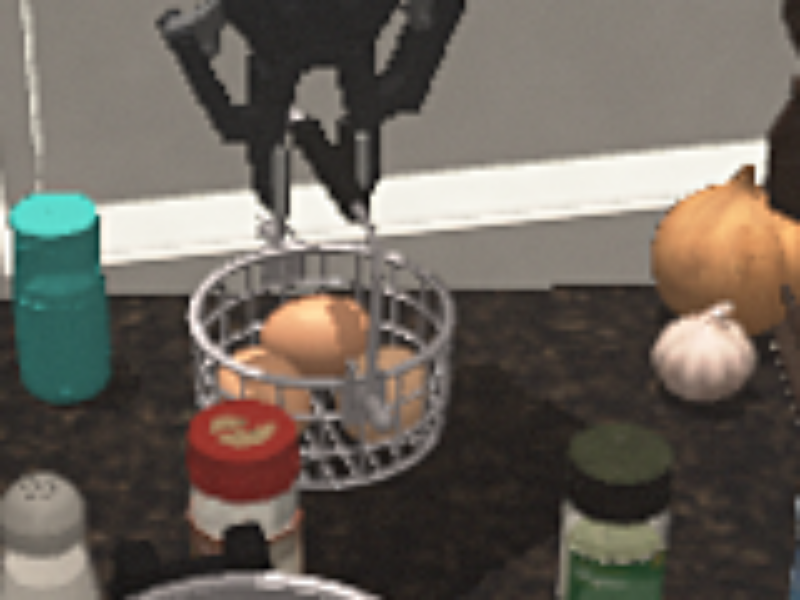

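The handle is nearly upright (leg from (370,400) to (365,215)) and the basket hasn't moved. I'll finish against the stop in small steps, watching the force.

Emit:
step_arm(
  rows=[
    [0, 0, 0, 0, -0.001, 0, 0.35],
    [0, 0, 0, 0, -0.002, 0, 0.35],
    [0, 0, 0, 0, -0.002, 0, 0.35],
  ],
)

```text
clock: 4.6
tool_pos: [0.4946, 0.1808, 0.2924]
tcp_rot: [[-0.278, 0.961, -0.0], [0.961, 0.278, 0.001], [0.001, 0.0, -1.0]]
wrist_force: [-0.2, 0.5, -0.7]
grip_width: 0.0299
grip_force: 0.1
```

Emit:
step_arm(
  rows=[
    [0, 0, 0, 0, -0.001, 0, 0.35],
    [0, 0, 0, 0, -0.002, 0, 0.35],
    [0, 0, 0, 0, -0.002, 0, 0.35],
  ],
)

```text
clock: 4.9
tool_pos: [0.4926, 0.1803, 0.2924]
tcp_rot: [[-0.278, 0.96, -0.0], [0.96, 0.278, 0.001], [0.001, 0.0, -1.0]]
wrist_force: [0.9, 0.1, 0.0]
grip_width: 0.03
grip_force: 0.0
```

```bash
python3 -c "
from h import *
goto((.5012,.182,.138),16.1)
b=cap('side','side4')['pixels'].astype(int);a=load('side2')['pixels'].astype(int)
c=load('side4');P=cloud(c);y=np.array([-.2773,.9608]);x=np.array([.9608,.2773])
d=P[...,:2]-np.array([.5012,.182]);X=d@x;Y=d@y
m=(abs(X)<.04)&(abs(Y)<.065)&(P[...,2]>.1)&(P[...,2]<.16)&(c['pixels'].max(-1)<70)
for lo in np.arange(-.06,.06,.012):
    k=m&(Y>=lo)&(Y<lo+.012); 
    if k.sum()>3: print(round(lo,3),k.sum(),np.median(X[k]),X[k].min(),X[k].max(),P[...,2][k].min(),P[...,2][k].max())
# basket shift via template match on lower basket region
A=load('side2')['pixels'];B=c['pixels']
t=cv2.cvtColor(A[198:212,245:302],cv2.COLOR_RGB2GRAY);w=cv2.cvtColor(B[190:220,237:310],cv2.COLOR_RGB2GRAY)
r=cv2.matchTemplate(w,t,cv2.TM_CCOEFF_NORMED);print(cv2.minMaxLoc(r))
"
```

```text
turn [ 0.     -0.0007  0.001 ] shift [-0.0007  0.0087 -0.0006] pos [0.4926 0.1803 0.2924] F [0.9195 0.0758 0.0019] w 0.029980812028873448 0.04632405121810734 t 4.9 j [ 0.0328  0.3803 -0.6063  2.0146  0.2896  0.8306 -0.4556]
-0.048 21 -0.004423080334205628 -0.0088198930331315 0.004747832587734588 0.1352387518128889 0.1471781111327803
-0.036 15 -0.004864021153196224 -0.009781105767577607 0.005906067775275442 0.1409993540494252 0.1466704620021112
-0.024 17 -0.004229685081617407 -0.027014495497417076 0.006153726481750466 0.13054907955303818 0.15493332177058006
-0.012 110 -0.00539658849980177 -0.03850511263486301 0.018192724946555702 0.12300247876264381 0.15963352410736287
-0.0 22 -0.0039388464818899795 -0.00931152174087726 0.006988266976124016 0.13973477491923414 0.15861948742817816
0.012 18 -0.005312511222924233 -0.009227318407860428 0.0018579495716184646 0.14028877739109158 0.14655008388395124
0.024 18 -0.005379310780364788 -0.010973209005676901 0.004017052769647375 0.140739754774163 0.14746877751867843
(0.02112162858247757, 0.8218194842338562, (16, 7), (8, 8))
```

Emit:
step_arm(
  rows=[
    [0, 0, 0, 0, -0.001, 0, 0.35],
    [0, 0, 0, 0, -0.002, 0, 0.35],
    [0, 0, 0, 0, -0.002, 0, 0.35],
  ],
)

```text
clock: 5.25
tool_pos: [0.4909, 0.1798, 0.2925]
tcp_rot: [[-0.278, 0.961, 0.0], [0.961, 0.278, 0.001], [0.001, 0.001, -1.0]]
wrist_force: [2.2, 1.1, 0.3]
grip_width: 0.0296
grip_force: 1.1
```

Emit:
step_arm(
  rows=[
    [0, 0, 0, 0, -0.001, 0, 0.35],
    [0, 0, 0, 0, -0.002, 0, 0.35],
    [0, 0, 0, 0, -0.002, 0, 0.35],
  ],
)

```text
clock: 5.55
tool_pos: [0.4888, 0.1792, 0.2925]
tcp_rot: [[-0.278, 0.961, 0.0], [0.961, 0.278, 0.001], [0.001, 0.0, -1.0]]
wrist_force: [1.7, 1.0, 1.7]
grip_width: 0.0302
grip_force: 1.3
```

```bash
cat > chk.py <<'E'
from h import *
import sys
tag=sys.argv[1]
c=cap('side',tag);P=cloud(c);y=np.array([-.2773,.9608]);x=np.array([.9608,.2773])
d=P[...,:2]-np.array([.5012,.182]);X=d@x;Y=d@y
m=(abs(X)<.012)&(Y>-.045)&(Y<.045)&(abs(Y)>.013)&(P[...,2]>.128)&(P[...,2]<.15)&(c['pixels'].max(-1)<70)
print('sleeve',m.sum(),np.median(X[m]),P[...,2][m].max())
A=load('side2')['pixels'];B=c['pixels']
f=8
for (r0,r1,c0,c1) in((198,226,246,302),(190,212,246,276)):
    t=cv2.resize(cv2.cvtColor(A[r0:r1,c0:c1],cv2.COLOR_RGB2GRAY),None,fx=f,fy=f,interpolation=cv2.INTER_CUBIC);w=cv2.resize(cv2.cvtColor(B[r0-5:r1+5,c0-5:c1+5],cv2.COLOR_RGB2GRAY),None,fx=f,fy=f,interpolation=cv2.INTER_CUBIC)
    r=cv2.minMaxLoc(cv2.matchTemplate(w,t,cv2.TM_CCOEFF_NORMED));print('shift px',(np.array(r[3])-5*f)/f,r[1])
goto((.5012,.182,.138),16.1)
E
python3 chk.py side5
```

```text
sleeve 67 -0.0073046134646151195 0.14996555343182233
shift px [-0.5  0. ] 0.8306936025619507
shift px [-0.875  0.   ] 0.8600397109985352
turn [ 0.0003 -0.0007  0.001 ] shift [-0.0007  0.0126 -0.0005] pos [0.4889 0.1792 0.2925] F [2.8466 0.52   1.4852] w 0.029876106085105266 1.325274333357811 t 5.6 j [ 0.0347  0.3746 -0.6082  2.0228  0.2872  0.827  -0.4555]
```

The stop is reached: about 3 N, with the basket just starting to creep by ~1 mm. Next I'll centre on the sleeve and close.

Emit:
step_arm(
  rows=[
    [0, 0, 0, 0, 0.004, 0, 0.35],
    [0, 0, 0, 0, 0.0065, 0, 0.35],
    [0, 0, 0, 0, 0.0065, 0, 0.28],
    [0, 0, 0, 0, 0.0065, 0, 0.22],
    [0, 0, 0, 0, 0.0065, 0, 0.1],
    [0, 0, 0, 0, 0.0065, 0, 0],
    [0, 0, 0, 0, 0.0065, 0, 0],
    [0, 0, 0, 0, 0.0065, 0, 0],
    [0, 0, 0, 0, 0.0065, 0, 0],
    [0, 0, 0, 0, 0.0065, 0, 0],
  ],
)

```text
clock: 6.6
tool_pos: [0.4953, 0.1811, 0.2925]
tcp_rot: [[-0.278, 0.961, 0.0], [0.961, 0.278, 0.001], [0.001, 0.001, -1.0]]
wrist_force: [3.4, 1.7, 5.1]
grip_width: 0.0129
grip_force: 58.6
```

```bash
python3 chk.py side6; python3 -c "
from h import *
b=load('side6')['pixels'][:,:,::-1]
cv2.imwrite('pics/v6.png',cv2.resize(b[130:250,210:370],(800,600)))"
```

```text
sleeve 47 -0.007133307450135482 0.1491338015061247
shift px [-0.625 -0.125] 0.7418242692947388
shift px [-1.  0.] 0.8306735754013062
turn [ 0.0006 -0.0008  0.001 ] shift [-0.0007  0.006  -0.0004] pos [0.4953 0.1811 0.2926] F [4.1665 1.6039 4.8142] w 0.013411569676375591 58.633575439453125 t 6.65 j [ 0.0315  0.384  -0.6051  2.0088  0.2913  0.8326 -0.4557]
```

View pics/v6.png

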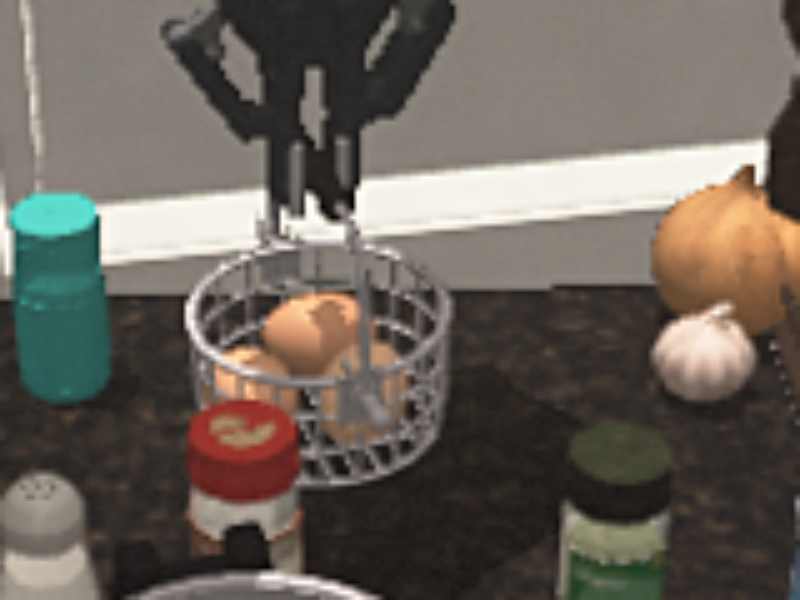

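The sleeve is held (width 13.4 mm, 59 N) with the eggs in and the basket standing. Lifting gently.

Emit:
step_arm(
  rows=[
    [0, 0, 0, 0, 0, -0.002, 0],
    [0, 0, 0, 0, 0, -0.005, 0],
    [0, 0, 0, 0, 0, -0.01, 0],
    [0, 0, 0, 0, 0, -0.016, 0],
    [0, 0, 0, 0, 0, -0.023, 0],
    [0, 0, 0, 0, 0, -0.03, 0],
    [0, 0, 0, 0, 0, -0.036, 0],
    [0, 0, 0, 0, 0, -0.04, 0],
    [0, 0, 0, 0, 0, -0.042, 0],
    [0, 0, 0, 0, 0, -0.042, 0],
  ],
)

```text
clock: 7.65
tool_pos: [0.4952, 0.1809, 0.3346]
tcp_rot: [[-0.278, 0.961, 0.0], [0.961, 0.278, 0.001], [0.001, 0.0, -1.0]]
wrist_force: [-0.6, 0.2, -4.4]
grip_width: 0.0131
grip_force: 58.5
```

```bash
python3 -c "
from h import *
c=cap('side','side7')
goto((.464,-.1235,.22),13.1)
cv2.imwrite('pics/v7.png',cv2.resize(c['pixels'][100:250,190:390,::-1],(800,600)))"
```

```text
turn [ 0.0001 -0.0007  0.0533] shift [-0.2837 -0.1146 -0.0409] pos [0.4951 0.1809 0.3344] F [ 0.6064 -0.091  -4.2629] w 0.013073138205309545 58.46896827220917 t 7.7 j [ 0.0581  0.3274 -0.628   1.9747  0.2403  0.9126 -0.4109]
```

View pics/v7.png

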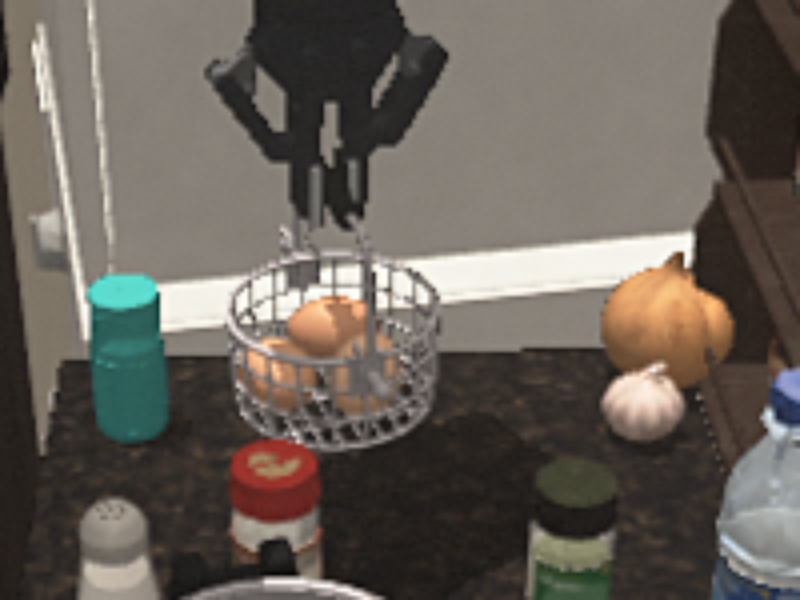

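The basket hangs level with all the eggs in it (4.4 N). I'll raise it clear of the jars.

Emit:
step_arm(
  rows=[
    [0, 0, 0, 0, 0, -0.005, 0],
    [0, 0, 0, 0, 0, -0.015, 0],
    [0, 0, 0, 0, 0, -0.03, 0],
    [0, 0, 0, 0, 0, -0.048, 0],
    [0, 0, 0, 0, 0, -0.066, 0],
    [0, 0, 0, 0, 0, -0.084, 0],
    [0, 0, 0, 0, 0, -0.102, 0],
    [0, 0, 0, 0, 0, -0.117, 0],
    [0, 0, 0, 0, 0, -0.125, 0],
    [0, 0, 0, 0, 0, -0.128, 0],
  ],
)

```text
clock: 8.7
tool_pos: [0.4952, 0.1809, 0.4634]
tcp_rot: [[-0.278, 0.961, 0.001], [0.961, 0.278, 0.001], [0.001, 0.001, -1.0]]
wrist_force: [0.1, -0.0, -4.7]
grip_width: 0.0136
grip_force: 58.6
```

Emit:
step_arm(
  rows=[
    [0, 0, 0, -0.004, -0.0016, 0, 0],
    [0, 0, 0, -0.012, -0.005, 0, 0],
    [0, 0, 0.005, -0.022, -0.009, 0, 0],
    [0, 0, 0.01, -0.034, -0.0137, 0, 0],
    [0, 0, 0.015, -0.046, -0.0186, 0, 0],
    [0, 0, 0.02, -0.058, -0.0234, 0, 0],
    [0, 0, 0.025, -0.07, -0.0283, 0, 0],
    [0, 0, 0.03, -0.082, -0.0331, 0, 0],
    [0, 0, 0.035, -0.094, -0.038, 0, 0],
    [0, 0, 0.04, -0.106, -0.0428, 0, 0],
  ],
)

```text
clock: 9.7
tool_pos: [0.4834, 0.066, 0.4623]
tcp_rot: [[-0.239, 0.971, 0.0], [0.971, 0.239, 0.001], [0.001, 0.0, -1.0]]
wrist_force: [-0.4, 0.1, -5.3]
grip_width: 0.013
grip_force: 58.7
```

```bash
python3 -c "
from h import *
goto((.464,-.1235,.3075),13.1)"
```

```text
turn [ 0.0002 -0.0007  0.0129] shift [-0.1794 -0.0642 -0.0003] pos [0.4834 0.066  0.4623] F [-0.4087  0.1422 -5.2932] w 0.013046672953450144 58.65056812763214 t 9.7 j [ 0.2777  0.1033 -0.5788  1.9133  0.0613  1.1422 -0.0826]
```

Emit:
step_arm(
  rows=[
    [0, 0, 0.002, -0.012, -0.0043, 0, 0],
    [0, 0, 0.004, -0.024, -0.0086, 0, 0],
    [0, 0, 0.006, -0.036, -0.0129, 0, 0],
    [0, 0, 0.008, -0.048, -0.0172, 0, 0],
    [0, 0, 0.01, -0.06, -0.0215, 0, 0],
    [0, 0, 0.012, -0.072, -0.0258, 0, 0],
    [0, 0, 0.013, -0.084, -0.03, 0, 0],
    [0, 0, 0.013, -0.096, -0.0343, 0, 0],
    [0, 0, 0.013, -0.108, -0.0386, 0, 0],
    [0, 0, 0.013, -0.119, -0.0426, 0, 0],
  ],
)

```text
clock: 10.7
tool_pos: [0.4706, -0.0598, 0.4622]
tcp_rot: [[-0.227, 0.974, -0.0], [0.974, 0.227, 0.001], [0.001, 0.0, -1.0]]
wrist_force: [0.1, -0.0, -5.0]
grip_width: 0.013
grip_force: 58.6
```

Emit:
step_arm(
  rows=[
    [0, 0, 0, -0.011, -0.004, 0, 0],
    [0, 0, 0, -0.022, -0.008, 0, 0],
    [0, 0, 0, -0.033, -0.012, 0, 0],
    [0, 0, 0, -0.043, -0.0155, 0, 0],
    [0, 0, 0, -0.051, -0.018, 0, 0],
    [0, 0, 0, -0.057, -0.02, 0, 0],
    [0, 0, 0, -0.06, -0.0215, 0, 0],
    [0, 0, 0, -0.06, -0.0215, 0, 0],
    [0, 0, 0, -0.06, -0.0215, 0, 0],
    [0, 0, 0, -0.06, -0.0215, 0, 0],
  ],
)

```text
clock: 11.7
tool_pos: [0.4634, -0.1215, 0.4622]
tcp_rot: [[-0.228, 0.974, -0.0], [0.974, 0.228, 0.001], [0.001, 0.0, -1.0]]
wrist_force: [-0.3, 0.4, -5.1]
grip_width: 0.0131
grip_force: 58.6
```

```bash
python3 -c "
from h import *
goto((.464,-.1235,.3075),13.1)
a=cap('top','top8')['pixels'][:,:,::-1];b=cap('side','side8')['pixels'][:,:,::-1]
o=np.hstack([cv2.resize(a[150:290,300:440],(400,400)),cv2.resize(b[100:340,160:400],(400,400))]);cv2.imwrite('pics/v8.png',o)"
```

```text
turn [ 0.0001 -0.0008  0.0009] shift [-0.0021  0.0001 -0.0003] pos [ 0.4634 -0.1215  0.4622] F [-0.2569  0.3941 -5.077 ] w 0.013088074570496917 58.61802577972412 t 11.7 j [ 0.511   0.073  -0.406   1.9382  0.0309  1.1367  0.3226]
```

View pics/v8.png

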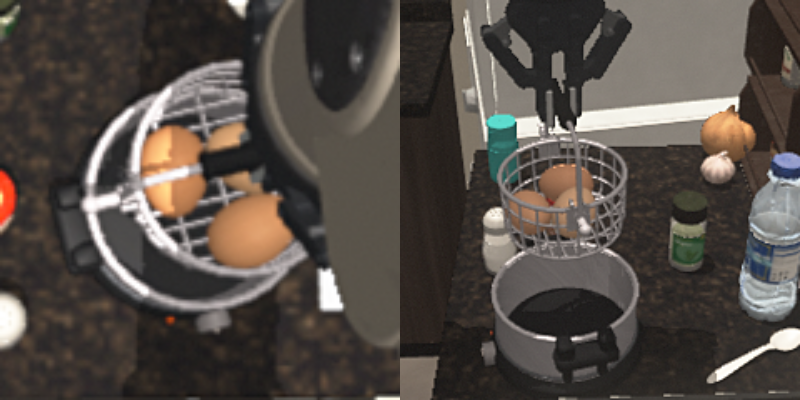

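The basket hangs over the steamer with the eggs in it. The near pin in the side half (585,228) is over the grip slot (587,352), and the jars and salt are undisturbed. I'll check alignment numerically, since all picture views are used.

```bash
cat > m.py <<'E'
from h import *
import sys
from scipy.optimize import least_squares
def circ(A,r=None):
    f=lambda s:np.hypot(A[:,0]-s[0],A[:,1]-s[1])-(s[2] if r is None else r)
    return least_squares(f,[*A[:,:2].mean(0),.07],loss='soft_l1',f_scale=.001).x
s0=np.array([.4645,-.1232])
for t in('top0','side0'):
    c=load(t);P=cloud(c);d=P[...,:2]-s0;r=np.hypot(*np.moveaxis(d,-1,0));z=P[...,2]
    m=(abs(r-.074)<.006)&(abs(z-.091)<.004)&(c['pixels'].min(-1)>110)
    print(t,'rim',m.sum(),circ(P[m]),circ(P[m],.074)[:2])
    m=(r>.08)&(r<.105)&(abs(z-.1)<.006)&(c['pixels'].max(-1)<90)
    yy=d@np.array([-.2266,.974]);xx=d@np.array([.974,.2266])
    for sg in(1,-1):
        for g in(1,-1):
            k=m&(yy*sg>.06)&(abs(xx-g*.021)<.016)
            if k.sum()>3: print('  prong',sg,g,k.sum(),'x',np.percentile(xx[k],[2,50,98]),'y',np.percentile(yy[k],[2,50,98]),'z',np.median(z[k]))
tag,und=sys.argv[1],float(sys.argv[2])
s=bot.read_state();print('tool',s['tool_pos'])
b0=s['tool_pos'][:2]
for t in('top'+tag,'side'+tag):
    c=load(t);P=cloud(c);d=P[...,:2]-b0;r=np.hypot(*np.moveaxis(d,-1,0));z=P[...,2]
    m=(abs(r-.059)<.008)&(abs(z-und-.062)<.007)&(c['pixels'].min(-1)>90)
    if m.sum()>20: print(t,'brim',m.sum(),circ(P[m]),circ(P[m],.0585)[:2],'z',np.percentile(z[m],[5,50,95]))
    yy=d@np.array([-.2266,.974]);xx=d@np.array([.974,.2266])
    for sg in(1,-1):
        k=(yy*sg>.078)&(yy*sg<.1)&(abs(xx)<.02)&(abs(z-und-.058)<.015)
        if k.sum()>2: print(t,'pin',sg,k.sum(),'x',np.median(xx[k]),'y',np.percentile(yy[k],[2,50,98]),'z',np.percentile(z[k],[5,50,95]))
    k=(r<.05)&(abs(z-und-.002)<.02); 
    if k.sum()>20: print('bottom z',np.percentile(z[k],[2,10,50]))
E
python3 m.py 8 .17
```

```text
top0 rim 722 [ 0.4651 -0.1236  0.0747] [ 0.4652 -0.1237]
  prong 1 1 72 x [0.0136 0.0211 0.0285] y [0.0779 0.0862 0.0944] z 0.1002875564411927
  prong 1 -1 74 x [-0.0283 -0.0212 -0.0137] y [0.077  0.0859 0.0941] z 0.10011070233507657
  prong -1 1 67 x [0.0143 0.0215 0.029 ] y [-0.0929 -0.0849 -0.0778] z 0.10008899331020293
  prong -1 -1 78 x [-0.0275 -0.0203 -0.0126] y [-0.0959 -0.0865 -0.0778] z 0.10036834239086884
side0 rim 602 [ 0.4629 -0.1263  0.0749] [ 0.4629 -0.1261]
  prong 1 1 38 x [0.0106 0.0176 0.0255] y [0.0772 0.0837 0.0908] z 0.09989840573844028
  prong 1 -1 52 x [-0.0315 -0.025  -0.0165] y [0.0752 0.0822 0.092 ] z 0.09984635173520234
  prong -1 1 95 x [0.0118 0.0186 0.0266] y [-0.0973 -0.091  -0.08  ] z 0.09974037805550828
  prong -1 -1 105 x [-0.0302 -0.0232 -0.0161] y [-0.0979 -0.0915 -0.0792] z 0.09932857819347096
tool [ 0.4634 -0.1216  0.4622]
top8 brim 399 [ 0.4661 -0.1213  0.0595] [ 0.4657 -0.1201] z [0.2327 0.2356 0.2381]
top8 pin 1 47 x 0.0023694795404723525 y [0.0786 0.0855 0.0909] z [0.2304 0.2333 0.2356]
bottom z [0.1722 0.1734 0.1757]
side8 brim 547 [ 0.4641 -0.1244  0.06  ] [ 0.4641 -0.1247] z [0.2269 0.235  0.2372]
side8 pin 1 5 x -0.0015302493278518796 y [0.0795 0.0825 0.0864] z [0.2306 0.2339 0.2348]
side8 pin -1 57 x -0.0005699218924578471 y [-0.095  -0.0903 -0.0805] z [0.2276 0.232  0.2349]
bottom z [0.1726 0.1738 0.1757]
```

Emit:
step_arm(
  rows=[
    [0, 0, 0, -0.001, -0.001, 0.002, 0],
    [0, 0, 0, -0.002, -0.0015, 0.007, 0],
    [0, 0, 0, -0.002, -0.0015, 0.014, 0],
    [0, 0, 0, -0.002, -0.0015, 0.022, 0],
    [0, 0, 0, -0.002, -0.0015, 0.03, 0],
    [0, 0, 0, -0.002, -0.0015, 0.038, 0],
    [0, 0, 0, -0.002, -0.0015, 0.044, 0],
    [0, 0, 0, -0.002, -0.0015, 0.048, 0],
    [0, 0, 0, -0.002, -0.0015, 0.05, 0],
    [0, 0, 0, -0.002, -0.0015, 0.05, 0],
  ],
)

```text
clock: 12.8
tool_pos: [0.4624, -0.1242, 0.412]
tcp_rot: [[-0.227, 0.974, -0.0], [0.974, 0.227, 0.001], [0.001, -0.0, -1.0]]
wrist_force: [-0.6, 0.1, -5.0]
grip_width: 0.0131
grip_force: 58.6
```

Emit:
step_arm(
  rows=[
    [0, 0, 0, 0, 0, 0, 0],
    [0, 0, 0, 0, 0, 0, 0],
    [0, 0, 0, 0, 0, 0, 0],
    [0, 0, 0, 0, 0, 0, 0],
    [0, 0, 0, 0, 0, 0, 0],
  ],
)

```text
clock: 13.3
tool_pos: [0.4624, -0.1242, 0.4122]
tcp_rot: [[-0.227, 0.974, 0.0], [0.974, 0.227, 0.001], [0.001, 0.0, -1.0]]
wrist_force: [0.9, 0.6, -5.5]
grip_width: 0.013
grip_force: 58.6
```

```bash
python3 -c "
from h import *
cap('top','top9');cap('side','side9')
P=cloud(load('side9'))
c=load('side9');b=c['pixels'].astype(int)
eg=(b[...,0]-b[...,2]>50)&(np.hypot(P[...,0]-.463,P[...,1]+.124)<.06)&(P[...,2]<.19)
print('egg px',eg.sum(),'z',np.percentile(P[...,2][eg],[2,50,98]))
n,_,st,ce=cv2.connectedComponentsWithStats(eg.astype(np.uint8));print(st[st[:,4]>30])
"; python3 m.py 9 .1205 | sed -n '/tool/,$p'
```

```text
egg px 940 z [0.1442 0.1621 0.1691]
[[     0      0    560    420 234260]
 [   244    223     22     29    441]
 [   269    225      8     24    135]
 [   229    240     22     11    154]
 [   234    251      8      8     41]
 [   244    254      9      6     37]]
tool [ 0.4624 -0.1242  0.4122]
top9 brim 346 [ 0.4655 -0.124   0.0595] [ 0.4651 -0.1228] z [0.1827 0.1856 0.1882]
top9 pin 1 39 x 0.0029477523864238587 y [0.0789 0.0852 0.0911] z [0.1803 0.1841 0.1861]
bottom z [0.1218 0.1234 0.1253]
side9 brim 512 [ 0.4635 -0.1267  0.06  ] [ 0.4635 -0.1269] z [0.1774 0.1848 0.1875]
side9 pin 1 3 x -0.0003091827877947742 y [0.0803 0.0836 0.0838] z [0.182  0.1824 0.1841]
side9 pin -1 60 x 0.00011994786118966045 y [-0.0942 -0.0904 -0.0786] z [0.1776 0.1823 0.1852]
bottom z [0.1226 0.1237 0.1257]
```

```bash
python3 -c "
from plant import bot
print(bot.read_state()['joint_vel']); print(bot.job_done())"
```

```text
[-3.02465355e-04  5.06514913e-04  1.31200187e-04 -9.19053654e-04
 -4.88212842e-05  1.19289404e-04  2.45792366e-04]
the job is handed in; nothing more can be done
None
```

I handed the job in at about 13 s: the basket hangs still and level from its sleeve, handle pushed home while it stood on the worktop, about 2 cm above the steamer's top and within about 1 mm of centre, pins over the slots, eggs still in it, and no sign of contact with the steamer, jars or salt; no verdict came back.

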